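# Take the lid off the toppings box

## Task

Open the toppings box for service: swing its lid up to vertical about its hinge, lift it straight up off the two hinge pins while it is still upright, and then lay it down, without dropping it, flat and top side up in the middle of the chopping board. Leave everything else on the table where it stands.

Things in the scene. Friction and masses are not known exactly. Their poses are not given: they have to be found in the camera images.
- box: Black open toppings box, fixed to the table: tray 120 (x) x 220 (y) x 75 mm high, walls 5 mm. Origin: centre of the tray's underside, on the table; z up. Its +x side (farther from the robot) carries the hinge. Behind each hinge pin, 18 mm from its axis, a back stop rises to 64 mm above the axis: the lid leans back at most about 15 degrees past vertical.
- box_hinge (a point): Hinge axis, midway between the box's two horizontal steel pins (8 mm diameter, along box y, at y = +70 and -70 mm): 80 mm from the box origin along box +x, 77.5 mm above the table. Frame parallel to the box's.
- lid: Frosted grey lid, about 0.3 kg, loose, hooked on the pins, shut at the start. Origin: middle of its hinge axis (at box_hinge, frame parallel to the box's when shut). Plate 5 mm thick about z = 0, x -142 to -16 mm, 220 mm wide. +z: top side; it tilts 90 degrees as the lid stands up, handle up. A lip below (to z = -10.5 mm) sits in the box, so a shut lid cannot slide off.
- lid_handle (a point): Middle of the lid's steel D-handle, a round bar 12 mm in diameter, 110 mm long, along lid y; at x = -195, z = +20 mm in the lid's frame (97.5 mm above the table when shut, towards the robot), 47 mm clear of the plate's edge. Can be pinched from above across the bar; the bar can turn between the fingers as the lid swings.
- lid_mid (a point): Centre of the lid's plate: x = -73 mm, y = 0, z = 0 in the lid's frame. The lid's two forks, at y = +70 and -70 mm, have jaws to x = +12 mm, outer faces at z = +-10.5 mm, and an 11 mm slot open to lid +x with 1.5 mm play: an upright lid is off the pins after about 16 mm upwards. Lying flat on lip and jaws, its origin is 10.5 mm above the surface.
- board: Green plastic chopping board, 280 (x) x 270 (y) x 15 mm thick, fixed flat on the table and empty. Origin: centre of its underside.
- board_mid (a point): Centre of the chopping board's top face, 15 mm above the table.
- shaker: Steel salt shaker, 46 mm diameter, 76 mm high, standing between box and board. Origin: centre of its underside. Leave alone.
- slicer: White egg slicer, 75 x 110 x 33 mm, between box and board on the robot's side. Origin: centre of its underside. Leave alone.
- squeeze: Red squeeze bottle, 60 mm diameter, 180 mm high, at the back. Origin: centre of its underside. Leave alone.
- jar: Amber jar, 80 mm diameter, 110 mm high, at the back. Origin: centre of its underside. Leave alone.
- tin: Round tin with a pale label, 84 mm diameter, 110 mm high, at the left. Origin: centre of its underside. Leave alone.
- bowl: Steel bowl, 130 mm diameter, 60 mm high, at the right. Origin: centre of its underside. Leave alone.
- onion: Peeled onion, 76 mm diameter, 60 mm high, at the back. Origin: centre of its underside. Leave alone.
- spatula: Spatula, 260 mm long, lying flat at the near left. Origin: about its middle, on its underside. Leave alone.

How it is judged:
On the way, in this order (a step that is already met when the one before it is completed fails the run):
1. the lid stands upright (within about 16 degrees) with its forks still on the pins (angle between lid's own z axis and vertical between 1.29 and 1.9 rad and distance between lid and box_hinge below 0.012 m), for 0.1 s.
2. the upright lid (within about 25 degrees) is lifted clear above the pins (angle between lid's own z axis and vertical between 1.13 and 2.01 rad and z of lid in the frame of box_hinge above 0.022 m and horizontal distance between lid and box_hinge below 0.05 m), for 0.05 s.
3. the lid touches the board and is nearly flat (within about 17 degrees), still held by the fingers (angle between lid's own z axis and vertical below 0.3 rad and contact force between lid and board above 0.3 N and contact force between the fingers and lid above 0.3 N), for 0.05 s.
At the end, for the whole second after the job is handed in: The lid lies still and released on the chopping board, top side up and flat within 7 degrees, the centre of its plate within 60 mm of the board's centre (angle between lid's own z axis and vertical below 0.12 rad and horizontal distance between lid_mid and board_mid below 0.06 m and z of lid in the frame of board_mid below 0.025 m and contact force between lid and board above 0.5 N and linear speed of lid below 0.03 m/s); the robot touches nothing.
It fails at once if another thing on the table is moved more than 30 mm (distance of any of shaker, slicer, squeeze, jar, tin, bowl, onion, spatula from where it was at the start of the episode above 0.03 m).
It also fails if it takes over 64 s, if anything falls off the work surface, if the arm or the gripper's body presses on something with over 40 N, if the wrist force passes 120 N, or if a joint passes its speed limit or range.

## Robot

A 6-joint arm with a two-finger parallel gripper is mounted at the origin on the work surface. World frame = base frame: x ahead of the robot, y to its left, z up, the work surface at z = 0. Lengths are in m, angles in rad, forces in N, time in s.
With the tool pointing down it reaches from about 0.35 to 0.775 m from the base axis. Payload 5.5 kg.
Tool frame: the origin (TCP) lies on the centre line of the jaws, within the pads' length; the fingertips stand 11 mm ahead of it and the grasp point (between the pads) lies 8 mm behind it (env.tip_extent is the distance from the TCP to the fingertips, in m); z points along the fingers, y is the line along which they close (so a half turn about z gives the same grasp; the last joint's range is limited). The gripper opens to 85 mm and grips with 20 to 120 N. Pads are 22 mm wide; open, the fingers measure 114 mm over their backs; the gripper's body (76 mm by 85 mm) begins 54 mm behind the grasp point. The pads swing forward as they close: fully open they stand 13 mm farther back than shut.
Start: joints at [0.99, 0.313, 0.046, 1.304, 0, 1.431], TCP at [0.245, 0.52, 0.242] pointing down, gripper open.
Joint ranges: [-2.76, 2.76], [-0.86, 1.69], [-1.03, 1.26], [-2.2, 2.34], [-1.47, 1.5], [-3.14, 3.14]. Speed limits (rad/s): [2.57, 2.57, 3.14, 3.14, 3.14, 3.14].

## Interface

Orientations are given as a unit quaternion [w, x, y, z].
In Python, from workcell import env gives the robot as it stands.
- The arm moves only by the shell command python3 -m jog 'ROWS' [FORCE]. ROWS is JSON, a list of rows, each a list of 5 numbers: the gripper's target within -1 to 1 (shut at 1, half-way at 0, fully open at -1), then the shift along the tool's x, y, z in m, then the turn about the tool's z in degrees. In form: [[fingers, tx, ty, tz, turn], ...]. A call has 1 to 5 rows; each row shifts and turns the commanded pose from where the row before left it, along the tool's axes as they then stand; what a row does not reach is not made up. A row lasts 1/12 s, in which the tool goes at most 41.7 mm and 7.16 degrees, less where a joint would pass 70% of its speed; a pose out of reach is approached as far as the arm can. A call is refused whole if a number of a shift passes 0.0417 or a number of a turn 7.16, either way. A call with a gripper value outside its range is refused whole. The fingers move at their own pace and stop on an object; FORCE is the grip in N (left out, the last holds). Time passes only in rows, so rows that do not move let the fingers close. It gives the time, the measured TCP pose, the force, the opening and the grip force at its end, in the units of the state.
- env.get_state(): the state, without advancing time (a new reading comes with each control period).
- env.read_camera(name): name is "scene" or "top"; returns a dict with "img" (400x640x3 uint8, red, green, blue), "fov_y" (degrees; the focal length in pixels is half the picture's height over the tangent of half this angle, whatever the lens; pixels are square), "cx", "cy" (the principal point, pixels), "T" (4x4, takes a point from camera to world coordinates). Camera axes: x right, y up, looking along -z (the intrinsics and any distortion apply to the point x, -y, -z); pixel columns grow to the right and rows downward; lengths in m; the calibration is good to about 2 mm. A picture is of the moment at which its call begins. There is no depth.
- env.hand_in(): hands the job in; it is judged then, once.
The state is a dict: "clock": time; "joint_pos": joint angles; "qvel": joint speeds; "tau": joint torques, N m; "tcp_pos": TCP position; "orientation": TCP orientation; "wrist_force": force on the tool from outside, world axes, zero at the start; "ft_torque": the same for the moment, N m; "finger_gap": finger opening in m; "grip_force": force on a finger pad.
Only numpy, scipy, OpenCV 4.12 (cv2) and the standard library are available. Lean on these libraries where they do the work, as an engineer would, in place of code of your own. Each camera call takes 0.05 s, during which the arm holds its last target. There are 200 camera calls.

## Working session

There is one attempt and no reset: what is moved stays moved. The work goes in short steps, Python scripts to look and compute and a shell command to move; the robot and the scene stay as the last step left them, time stands still between calls to the robot, and variables do not carry over. Pictures are saved under pics/ and viewed, at most 11 in all, crops included, and the job is handed in when it is done.

```bash
ls; mkdir -p pics; python3 - <<'E'
from workcell import env
import cv2
s=env.get_state();print(s)
for n in("scene","top"):
    c=env.read_camera(n);cv2.imwrite(f"pics/{n}0.png",c["img"][:,:,::-1]);print(n,{k:v for k,v in c.items() if k!="img"})
E
```

```text
pics
{'clock': 0.0, 'joint_pos': array([9.90419229e-01, 3.13990662e-01, 4.49233286e-02, 1.30360758e+00,
       2.25793009e-05, 1.43122442e+00]), 'qvel': array([ 0.00142998, -0.00044197, -0.00180401, -0.0018072 ,  0.00097934,
       -0.00078069]), 'tau': array([-2.53709601e-03, -4.80628431e+01,  2.98532724e+01,  1.94102334e-02,
       -1.79562999e-04,  1.74157648e-07]), 'tcp_pos': array([0.24503405, 0.51960108, 0.24139165]), 'orientation': array([-3.41432726e-04,  2.18622411e-01,  9.75809079e-01, -8.75113983e-04]), 'wrist_force': array([ 0.61874604, -0.17131859,  0.07770535]), 'ft_torque': array([-0.07060371, -0.01082504,  0.02046839]), 'grip_force': 0.0, 'finger_gap': 0.08545937747109585}
scene {'fov_y': 52.6772435110007, 'cx': 316.7766519077583, 'cy': 200.14562121018474, 'T': array([[ 0.52739992, -0.54734387,  0.64981845,  1.36927698],
       [ 0.84950777,  0.35199291, -0.39298542, -0.48504485],
       [-0.01363333,  0.7592863 ,  0.6506139 ,  0.91109569],
       [ 0.        ,  0.        ,  0.        ,  1.        ]])}
top {'fov_y': 56.670253672627965, 'cx': 315.1550405524291, 'cy': 209.20504547229245, 'T': array([[ 2.06098678e-02,  9.86937646e-01, -1.59778961e-01,
         3.47781771e-01],
       [-9.99787327e-01,  2.04618104e-02, -2.57201324e-03,
        -1.02353564e-02],
       [ 7.30950126e-04,  1.59797989e-01,  9.87149466e-01,
         1.31005243e+00],
       [ 0.00000000e+00,  0.00000000e+00,  0.00000000e+00,
         1.00000000e+00]])}
```

View pics/scene0.png

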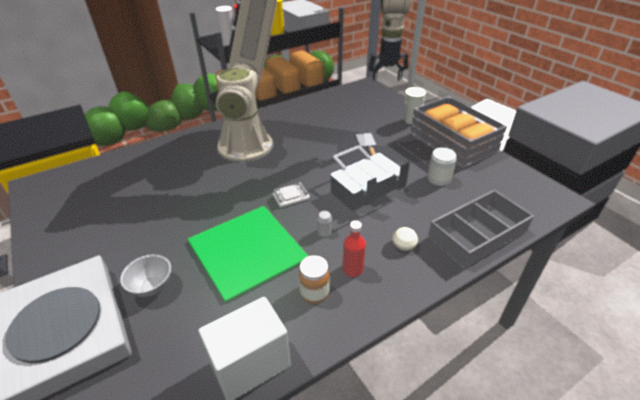

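View pics/top0.png

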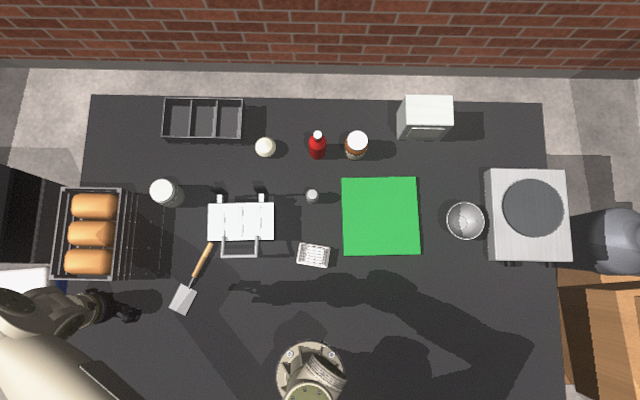

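The top view shows the board at about (342-420, 177-255) and the lid at (208-274, 202-240). The handle bar is at about (240, 255), the shaker at (312, 196) and the slicer at (313, 255). I'll enlarge this area.

```bash
cat > h.py <<'E'
import numpy as np, cv2
from workcell import env
def ray(c,u,v,z):
    f=c["img"].shape[0]/2/np.tan(np.radians(c["fov_y"])/2)
    d=c["T"][:3,:3]@np.array([(u-c["cx"])/f,-(v-c["cy"])/f,-1]);o=c["T"][:3,3]
    return o+d*(z-o[2])/d[2]
def proj(c,p):
    f=c["img"].shape[0]/2/np.tan(np.radians(c["fov_y"])/2)
    q=c["T"][:3,:3].T@(np.array(p)-c["T"][:3,3]); return c["cx"]-f*q[0]/q[2], c["cy"]+f*q[1]/q[2]
def crop(c,u0,v0,u1,v1,k,name):
    cv2.imwrite(name,cv2.resize(c["img"][v0:v1,u0:u1,::-1],None,fx=k,fy=k,interpolation=cv2.INTER_CUBIC))
E
python3 - <<'E'
from h import *
c=env.read_camera("top")
crop(c,195,170,325,275,6,"pics/c1.png")
m=cv2.inRange(c["img"],(0,120,0),(90,255,110));r=cv2.minAreaRect(max(cv2.findContours(m,0,2)[0],key=cv2.contourArea))
print(r);b=[ray(c,*p,.015) for p in cv2.boxPoints(r)];print(np.round(b,4),np.mean(b,0))
E
```

```text
((380.261474609375, 215.50543212890625), (78.72967529296875, 78.07074737548828), 88.69805145263672)
[[ 0.6762 -0.0948  0.015 ]
 [ 0.6885 -0.375   0.015 ]
 [ 0.4076 -0.3745  0.015 ]
 [ 0.3959 -0.1037  0.015 ]] [ 0.54205282 -0.23699287  0.015     ]
```

View pics/c1.png

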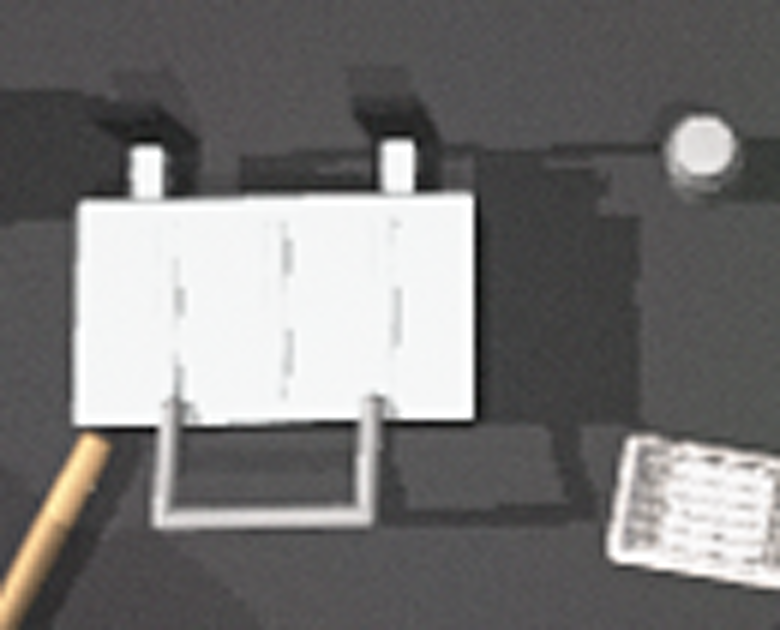

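The crop shows the plate corners at about (78,201), (474,193), (475,418) and (74,425). The bar runs from (155,519) to (372,518), the forks are at (148,170) and (398,165), and the shaker top is at (702,147). Next I'll convert these and work out the reach and tool path.

```bash
python3 - <<'E'
from h import *
c=env.read_camera("top")
P=lambda u,v,z:ray(c,195+(u+.5)/6-.5,170+(v+.5)/6-.5,z)
q=[P(u,v,.080) for u,v in((78,201),(474,193),(475,418),(74,425))]
print("plate",np.round(q,4),np.mean(q,0),[np.linalg.norm(q[i]-q[i-1]) for i in range(4)])
b=[P(155,519,.0975),P(372,518,.0975)];print("bar",b,np.mean(b,0),np.linalg.norm(b[0]-b[1]))
print("shaker",P(702,147,.076)); print("slicer",P(615,555,.03),P(635,437,.03),"spat",P(95,437,.01))
print("forks",P(148,145,.088),P(398,140,.088))
s=env.get_state()
from scipy.spatial.transform import Rotation as R
print(R.from_quat(np.roll(s["orientation"],-1)).as_matrix().round(3))
E
```

```text
plate [[0.5602 0.3556 0.08  ]
 [0.5694 0.1336 0.08  ]
 [0.4431 0.1282 0.08  ]
 [0.4347 0.3494 0.08  ]] [0.5018723  0.24168674 0.08      ] [np.float64(0.12571122621287079), np.float64(0.22222792649763265), np.float64(0.12640550908856063), np.float64(0.22141635799211987)]
bar [array([0.38361355, 0.29709046, 0.0975    ]), array([0.38657145, 0.17979941, 0.0975    ])] [0.3850925  0.23844494 0.0975    ] 0.1173283418822609
shaker [0.5992364  0.00616702 0.076     ]
slicer [0.37068121 0.05106842 0.03      ] [0.43800032 0.04148963 0.03      ] spat [0.43290281 0.35716273 0.01      ]
forks [0.59149321 0.31618376 0.088     ] [0.59725387 0.17636382 0.088     ]
[[-0.904  0.427 -0.001]
 [ 0.427  0.904 -0.001]
 [ 0.    -0.001 -1.   ]]
```

The plate measures 0.126 x 0.221 m and the board 0.28 x 0.27 m, which matches the given sizes. Box yaw is about 2.2°, the hinge is near (0.575, 0.2445) and the bar near (0.383, 0.238). I'll turn the tool +62.5° so that tool y is box +x and tool x is box +y, then go above the bar.

```bash
python3 -m jog '[[0,0,0,0,6.95],[0,0,0,0,6.95],[0,0,0,0,6.95],[0,0,0,0,6.95],[0,0,0,0,6.95]]' 40; python3 -m jog '[[0,0,0,0,6.95],[0,0,0,0,6.95],[0,0,0,0,6.95],[0,0,0,0,6.95],[0,0,0,0,0]]'
python3 -m jog '[[0,-0.026,0.0115,0,0],[0,-0.026,0.0115,0,0],[0,-0.026,0.0115,0,0],[0,-0.026,0.0115,0,0],[0,-0.026,0.0115,0,0]]'; python3 -m jog '[[0,-0.026,0.0115,0,0],[0,-0.026,0.0115,0,0],[0,-0.026,0.0115,0,0],[0,-0.026,0.0115,0,0],[0,-0.026,0.0115,0,0]]'; python3 -m jog '[[0,-0.026,0.0115,0,0],[0,0,0,0.03,0],[0,0,0,0.03,0],[0,0,0,0,0],[0,0,0,0,0]]'
python3 - <<'E'
from h import *
from scipy.spatial.transform import Rotation as R
s=env.get_state();print(s["tcp_pos"],s["finger_gap"],s["joint_pos"],R.from_quat(np.roll(s["orientation"],-1)).as_matrix().round(3))
c=env.read_camera("scene");print(proj(c,(.383,.238,.0975)),proj(c,s["tcp_pos"]));crop(c,300,90,430,220,5,"pics/s1.png")
E
```

```text
clock: 0.62
tcp_pos: [0.2453, 0.5199, 0.242]
orientation: [-0.0, 0.503, 0.864, -0.0]
wrist_force: [0.9, 1.2, 0.3]
finger_gap: 0.0426
grip_force: 0.0
clock: 1.03
tcp_pos: [0.2453, 0.5199, 0.2421]
orientation: [0.0, 0.695, 0.719, -0.0]
wrist_force: [-0.2, -0.5, 0.2]
finger_gap: 0.0428
grip_force: 0.0
clock: 1.45
tcp_pos: [0.308, 0.3912, 0.2422]
orientation: [0.0, 0.692, 0.722, -0.0]
wrist_force: [0.6, -0.2, 0.4]
finger_gap: 0.0426
grip_force: 0.0
clock: 1.87
tcp_pos: [0.3705, 0.2634, 0.2423]
orientation: [0.0, 0.692, 0.722, 0.0]
wrist_force: [-0.2, 0.1, -0.2]
finger_gap: 0.0428
grip_force: 0.0
clock: 2.28
tcp_pos: [0.3814, 0.2384, 0.1814]
orientation: [-0.001, 0.693, 0.721, -0.002]
wrist_force: [-0.2, 0.9, 0.3]
finger_gap: 0.0426
grip_force: 0.0
[0.38137441 0.23843389 0.18142853] 0.04262083738992703 [ 3.79881873e-01  1.05538529e-01 -3.69087606e-01  1.10004730e+00
  6.16360215e-05  1.91050704e+00] [[-0.04   0.999 -0.004]
 [ 0.999  0.04  -0.001]
 [-0.001 -0.004 -1.   ]]
(np.float64(345.9874041723743), np.float64(151.09506793103978)) (np.float64(346.62946113385425), np.float64(130.5501543442527))
```

View pics/s1.png

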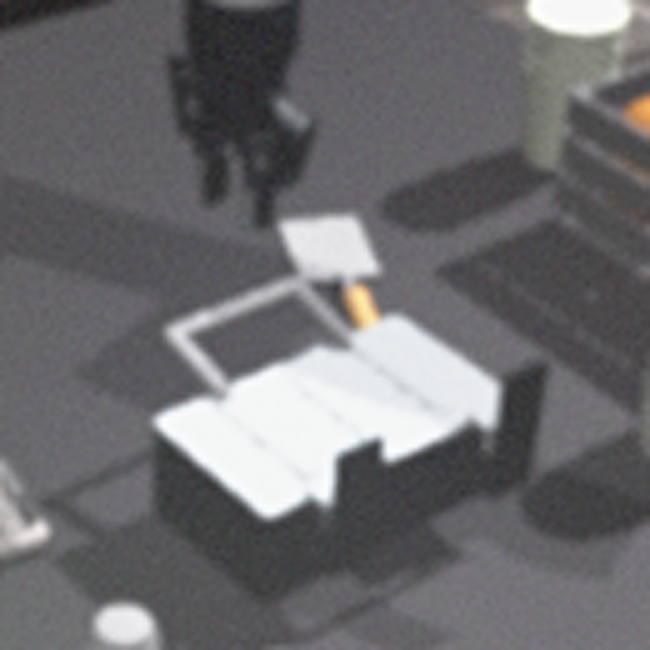

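The picture shows the open fingers above the bar. The bar's middle is at crop (236, 306), pixel (347, 151), against a prediction of (346, 151), so the estimate holds. Now I'll go down and pinch.

```bash
python3 -m jog '[[0,0,0.002,0.03,0],[0,0,0,0.03,0],[0,0,0,0.02,0],[0,0,0,0.012,0],[0,0,0,0,0]]' 40; python3 -m jog '[[1,0,0,0,0],[1,0,0,0,0],[1,0,0,0,0],[1,0,0,0,0],[1,0,0,0,0]]' 40
python3 - <<'E'
from h import *
c=env.read_camera("scene");crop(c,300,90,430,220,5,"pics/s2.png")
s=env.get_state();g=s["tcp_pos"]+[0,0,.008]
x=np.array([.999,.039]);h=np.array([.5748,.2445]);
print("bar rel hinge",(g[:2]-h)@x,(g[:2]-h)@[-.039,.999],g[2]-.0775)
# swing increments in tool ty,tz each 5 deg
f=lambda t:np.array([-.195*np.cos(t)+.02*np.sin(t),.195*np.sin(t)+.02*np.cos(t)])
for a in range(0,90,4): d=f(np.radians(a+4))-f(np.radians(a));print(a+4,d.round(4)*[1,-1])
E
```

```text
clock: 2.75
tcp_pos: [0.3842, 0.2395, 0.0897]
orientation: [-0.0, 0.693, 0.721, -0.001]
wrist_force: [-0.5, -0.1, -0.1]
finger_gap: 0.0427
grip_force: 0.0
clock: 3.17
tcp_pos: [0.3861, 0.2401, 0.0918]
orientation: [0.0, 0.693, 0.721, 0.002]
wrist_force: [0.5, 2.2, 4.5]
finger_gap: 0.0109
grip_force: 39.0
bar rel hinge -0.18877661269587573 0.0029154214407641522 0.022166442601084482
4 [ 0.0019 -0.0136]
8 [ 0.0028 -0.0134]
12 [ 0.0037 -0.0132]
16 [ 0.0046 -0.0129]
20 [ 0.0055 -0.0125]
24 [ 0.0064 -0.0121]
28 [ 0.0072 -0.0116]
32 [ 0.008  -0.0111]
36 [ 0.0088 -0.0105]
40 [ 0.0095 -0.0099]
44 [ 0.0101 -0.0092]
48 [ 0.0108 -0.0085]
52 [ 0.0113 -0.0077]
56 [ 0.0118 -0.0069]
60 [ 0.0123 -0.006 ]
64 [ 0.0127 -0.0052]
68 [ 0.013  -0.0043]
72 [ 0.0133 -0.0033]
76 [ 0.0135 -0.0024]
80 [ 0.0136 -0.0015]
84 [ 0.0137 -0.0005]
88 [0.0137 0.0004]
92 [0.0136 0.0014]
```

View pics/s2.png

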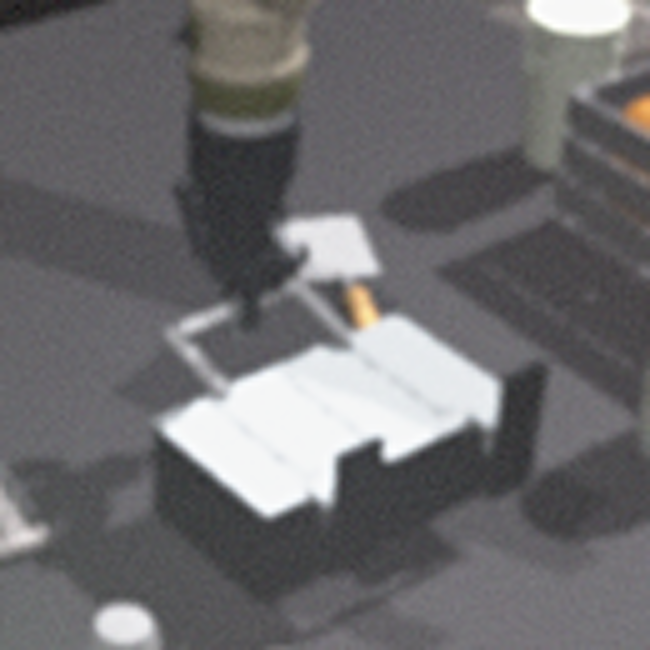

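The bar is pinched in the middle: gap 10.9 mm, grip 39 N, bar near crop (250, 305). I'll swing the lid along the arc and watch the force.

```bash
python3 -m jog '[[1,0,0.001,-0.007,0],[1,0,0.001,-0.007,0],[1,0,0.0014,-0.0067,0],[1,0,0.0014,-0.0067,0],[1,0,0,0,0]]'; python3 -m jog '[[1,0,0.0018,-0.0066,0],[1,0,0.0019,-0.0066,0],[1,0,0.0046,-0.0129,0],[1,0,0.0055,-0.0125,0],[1,0,0,0,0]]'
python3 - <<'E'
from h import *
s=env.get_state();g=s["tcp_pos"]+[0,0,.008]
x=np.array([.999,.039]);h=np.array([.580,.2455])
print("bar rel hinge",(g[:2]-h)@x,(g[:2]-h)@[-.039,.999],g[2]-.0775,s["wrist_force"],s["grip_force"])
E
```

```text
clock: 3.63
tcp_pos: [0.3903, 0.2395, 0.1189]
orientation: [0.0, 0.694, 0.72, 0.001]
wrist_force: [-0.7, 0.2, -2.6]
finger_gap: 0.0103
grip_force: 39.1
clock: 4.05
tcp_pos: [0.4055, 0.2404, 0.1587]
orientation: [0.001, 0.694, 0.72, 0.002]
wrist_force: [-0.2, 0.4, -2.3]
finger_gap: 0.0104
grip_force: 39.0
bar rel hinge -0.17453118826444564 0.001739648221426332 0.08924259111693449 [-0.15991048  0.40183866 -2.34689742] 38.98307025432587
```

```bash
python3 -m jog '[[1,0,0.0064,-0.0121,0],[1,0,0.0072,-0.0116,0],[1,0,0.008,-0.0111,0],[1,0,0.0088,-0.0105,0],[1,0,0.0095,-0.0099,0]]'; python3 -m jog '[[1,0,0.0101,-0.0092,0],[1,0,0.0108,-0.0085,0],[1,0,0.0113,-0.0077,0],[1,0,0.0118,-0.0069,0],[1,0,0,0,0]]'
python3 - <<'E'
from h import *
s=env.get_state();g=s["tcp_pos"]+[0,0,.008]
x=np.array([.999,.039]);h=np.array([.580,.2455]);a=(g[:2]-h)@x;b=g[2]-.0775
print("bar rel hinge",a,(g[:2]-h)@[-.039,.999],b,np.hypot(a,b),np.degrees(np.arctan2(b,-a))-5.86,s["wrist_force"],s["grip_force"])
E
```

```text
clock: 4.47
tcp_pos: [0.4415, 0.2409, 0.2114]
orientation: [-0.001, 0.693, 0.721, -0.002]
wrist_force: [-4.4, -1.5, -1.1]
finger_gap: 0.0105
grip_force: 38.9
clock: 4.88
tcp_pos: [0.4872, 0.2428, 0.2463]
orientation: [0.0, 0.694, 0.72, 0.0]
wrist_force: [-8.9, -3.7, 12.2]
finger_gap: 0.0103
grip_force: 41.2
bar rel hinge -0.09278628809551667 0.0009496814827247031 0.1767933948519751 0.19966271490148227 56.4482115267249 [-8.92778487 -3.71032696 12.20425743] 41.238834857940674
```

```bash
python3 -m jog '[[1,0,-0.001,-0.002,0],[1,0,0.006,-0.0032,0],[1,0,0.0062,-0.003,0],[1,0,0.0063,-0.0026,0],[1,0,0,0,0]]';python3 -m jog '[[1,0,0.0064,-0.0026,0],[1,0,0.0065,-0.0022,0],[1,0,0.0065,-0.0021,0],[1,0,0,0,0],[1,0,0,0,0]]'
python3 - <<'E'
from h import *
s=env.get_state();g=s["tcp_pos"]+[0,0,.008]
x=np.array([.999,.039]);h=np.array([.580,.2455]);a=(g[:2]-h)@x;b=g[2]-.0775
print("bar rel hinge",a,(g[:2]-h)@[-.039,.999],b,np.hypot(a,b),np.degrees(np.arctan2(b,-a))-5.86,s["wrist_force"],s["grip_force"])
E
```

```text
clock: 5.3
tcp_pos: [0.5062, 0.2437, 0.2558]
orientation: [0.001, 0.694, 0.72, 0.001]
wrist_force: [-3.5, -2.6, 5.6]
finger_gap: 0.0104
grip_force: 40.5
clock: 5.72
tcp_pos: [0.5256, 0.2445, 0.2622]
orientation: [0.001, 0.694, 0.72, 0.001]
wrist_force: [-1.4, -3.0, 5.3]
finger_gap: 0.0102
grip_force: 41.0
bar rel hinge -0.054430569268283914 0.0011052175030553347 0.19269318403673752 0.20023323911150578 68.36646116481971 [-1.35793858 -2.95636167  5.28244976] 40.952231884002686
```

```bash
python3 -m jog '[[1,0,0.0067,-0.0018,0],[1,0,0.0067,-0.0018,0],[1,0,0.0068,-0.0014,0],[1,0,0.0068,-0.0012,0],[1,0,0,0,0]]';python3 -m jog '[[1,0,0.0068,-0.0009,0],[1,0,0.0068,-0.0007,0],[1,0,0.0068,-0.0004,0],[1,0,0,0,0],[1,0,0,0,0]]'
python3 - <<'E'
from h import *
s=env.get_state();g=s["tcp_pos"]+[0,0,.008]
x=np.array([.999,.039]);h=np.array([.580,.2455]);a=(g[:2]-h)@x;b=g[2]-.0775
print("bar rel hinge",a,(g[:2]-h)@[-.039,.999],b,np.hypot(a,b),np.degrees(np.arctan2(b,-a))-5.86,s["wrist_force"],s["grip_force"])
c=env.read_camera("scene");crop(c,300,60,430,220,4,"pics/s3.png");print(proj(c,(*h,.0775)),proj(c,g))
E
```

```text
clock: 6.13
tcp_pos: [0.5533, 0.2457, 0.268]
orientation: [0.001, 0.694, 0.72, 0.001]
wrist_force: [-1.4, -0.8, 5.4]
finger_gap: 0.0101
grip_force: 41.2
clock: 6.55
tcp_pos: [0.5724, 0.2465, 0.2697]
orientation: [0.0, 0.694, 0.72, 0.001]
wrist_force: [-1.3, -1.2, 3.4]
finger_gap: 0.0102
grip_force: 41.2
bar rel hinge -0.007540829042539895 0.001295645766668001 0.20021209205572443 0.20035405138898163 81.98301965533595 [-1.33106282 -1.21409477  3.42166631] 41.17324233055115
(np.float64(381.69417429007206), np.float64(183.22740073515337)) (np.float64(386.4048661442361), np.float64(129.54986288085314))
```

View pics/s3.png

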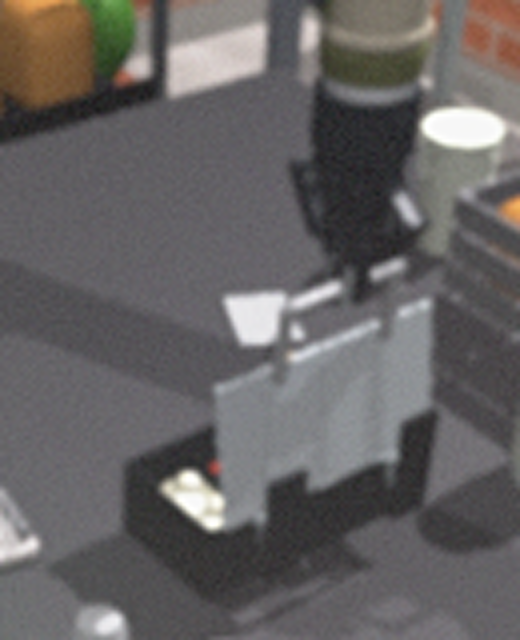

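The lid stands at about 82° behind the box, with its forks at the pins (crop about (265, 500) and (395, 465)) and the handle held. I'll hold briefly, then lift straight up.

```bash
python3 -m jog '[[1,0,0,0,0],[1,0,0.002,-0.002,0],[1,0,0,-0.003,0],[1,0,0,-0.004,0],[1,0,0,-0.006,0]]';python3 -m jog '[[1,0,0,-0.006,0],[1,0,0,-0.006,0],[1,0,0,-0.006,0],[1,0,0,0,0],[1,0,0,0,0]]'; python3 -m jog '[[1,0,0,-0.012,0],[1,0,0,-0.015,0],[1,0,0,-0.015,0],[1,0,0,-0.015,0],[1,0,0,0,0]]'
python3 - <<'E'
from h import *
s=env.get_state();print(s["tcp_pos"],s["wrist_force"],s["grip_force"])
c=env.read_camera("scene");crop(c,300,40,430,200,4,"pics/s4.png")
E
```

```text
clock: 7.02
tcp_pos: [0.5727, 0.2463, 0.2837]
orientation: [-0.001, 0.693, 0.721, -0.001]
wrist_force: [-0.8, 0.3, -3.4]
finger_gap: 0.0101
grip_force: 40.5
clock: 7.43
tcp_pos: [0.5738, 0.2465, 0.3036]
orientation: [0.0, 0.693, 0.721, 0.001]
wrist_force: [-0.3, -0.0, -3.3]
finger_gap: 0.0107
grip_force: 40.5
clock: 7.85
tcp_pos: [0.5742, 0.2466, 0.3627]
orientation: [0.001, 0.693, 0.72, 0.002]
wrist_force: [-0.1, -0.3, -2.0]
finger_gap: 0.0105
grip_force: 40.5
[0.57422009 0.24658807 0.36268818] [-0.12418081 -0.33963725 -2.03724763] 40.50739288330078
```

View pics/s4.png

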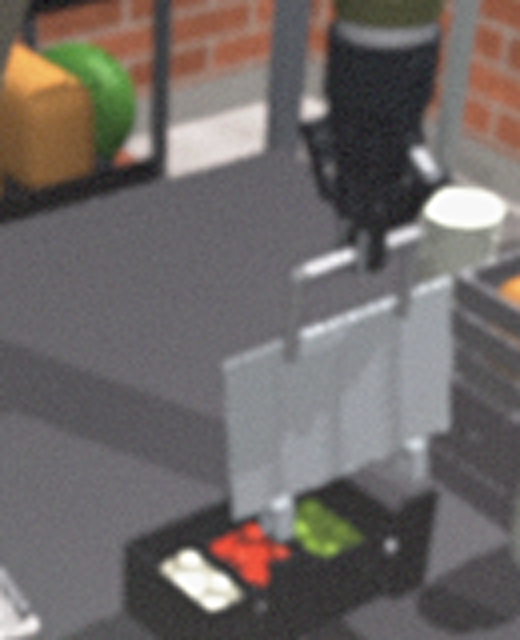

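The lid hangs clear of the pins and is still upright, with the fork tips above the box. Next I'll carry it sideways, about 0.48 m along tool -x, above the shaker.

```bash
python3 -m jog '[[1,-0.005,0,0,0],[1,-0.01,0,0,0],[1,-0.015,0,0,0],[1,-0.02,0,0,0],[1,-0.02,0,0,0]]'; python3 -m jog '[[1,-0.02,0,0,0],[1,-0.02,0,0,0],[1,-0.02,0,0,0],[1,-0.02,0,0,0],[1,-0.02,0,0,0]]';python3 -m jog '[[1,-0.02,0,0,0],[1,-0.02,0.001,0,0],[1,-0.02,0.001,0,0],[1,-0.02,0.001,0,0],[1,-0.02,0.001,0,0]]'; python3 -m jog '[[1,-0.02,0.001,0,0],[1,-0.02,0.001,0,0],[1,-0.02,0.001,0,0],[1,-0.02,0.001,0,0],[1,-0.02,0.001,0,0]]';python3 -m jog '[[1,-0.02,0.001,0,0],[1,-0.02,0.001,0,0],[1,-0.02,0.001,0,0],[1,-0.02,0,0,0],[1,-0.015,0,0,0]]';python3 -m jog '[[1,-0.01,0,0,0],[1,-0.005,0,0,0],[1,0,0,0,0],[1,0,0,0,0],[1,0,0,0,0]]'
python3 - <<'E'
from h import *
s=env.get_state();print(s["tcp_pos"],s["wrist_force"],s["ft_torque"],s["grip_force"])
c=env.read_camera("scene");crop(c,170,120,330,300,3,"pics/s5.png")
E
```

```text
clock: 8.32
tcp_pos: [0.5756, 0.1746, 0.3587]
orientation: [-0.0, 0.693, 0.721, -0.001]
wrist_force: [-0.3, -0.0, -3.0]
finger_gap: 0.0104
grip_force: 40.5
clock: 8.73
tcp_pos: [0.5792, 0.074, 0.3589]
orientation: [-0.0, 0.694, 0.72, -0.001]
wrist_force: [0.3, 0.6, -3.0]
finger_gap: 0.0101
grip_force: 40.5
clock: 9.15
tcp_pos: [0.5868, -0.0257, 0.359]
orientation: [-0.0, 0.694, 0.72, -0.001]
wrist_force: [-0.2, -0.2, -2.0]
finger_gap: 0.0103
grip_force: 40.5
clock: 9.57
tcp_pos: [0.5954, -0.1253, 0.3589]
orientation: [-0.001, 0.694, 0.72, -0.0]
wrist_force: [0.1, 0.4, -3.3]
finger_gap: 0.0102
grip_force: 40.5
clock: 9.98
tcp_pos: [0.602, -0.2207, 0.3587]
orientation: [-0.001, 0.694, 0.72, -0.001]
wrist_force: [0.7, -0.2, -2.9]
finger_gap: 0.0104
grip_force: 40.5
clock: 10.4
tcp_pos: [0.6038, -0.2318, 0.3599]
orientation: [-0.0, 0.693, 0.721, 0.0]
wrist_force: [-0.4, 0.6, -3.9]
finger_gap: 0.0101
grip_force: 40.5
[ 0.60375074 -0.23183078  0.35988047] [-0.36821815  0.60058456 -3.92084716] [1.10645227e-02 2.26383476e-02 2.70339923e-05] 40.4987758398056
```

View pics/s5.png

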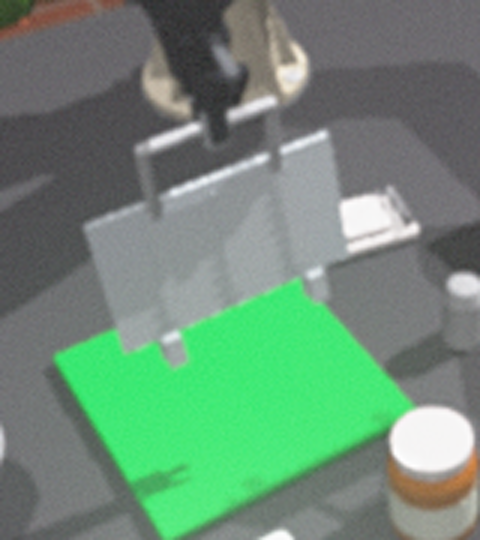

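The lid hangs over the board with its fork tips at crop (175, 355) and (317, 290), and the shaker and slicer are undisturbed. I'll lower it until the forks touch.

```bash
python3 -m jog '[[1,0,0,0.015,0],[1,0,0,0.025,0],[1,0,0,0.03,0],[1,0,0,0.03,0],[1,0,0,0.02,0]]'; python3 -m jog '[[1,0,0,0.01,0],[1,0,0,0,0],[1,0,0,0,0]]'; python3 -m jog '[[1,0,0,0.003,0],[1,0,0,0.003,0],[1,0,0,0,0]]'; python3 -m jog '[[1,0,0,0.003,0],[1,0,0,0,0]]'
```

```text
clock: 10.87
tcp_pos: [0.603, -0.2311, 0.237]
orientation: [-0.001, 0.693, 0.721, -0.0]
wrist_force: [-0.0, 0.3, -2.8]
finger_gap: 0.01
grip_force: 40.5
clock: 11.12
tcp_pos: [0.6039, -0.2322, 0.2303]
orientation: [0.0, 0.693, 0.721, 0.0]
wrist_force: [-0.1, -0.7, -2.0]
finger_gap: 0.0105
grip_force: 40.5
clock: 11.37
tcp_pos: [0.6042, -0.233, 0.2245]
orientation: [0.001, 0.693, 0.721, 0.0]
wrist_force: [0.1, -0.6, -3.2]
finger_gap: 0.01
grip_force: 40.5
clock: 11.53
tcp_pos: [0.6044, -0.2332, 0.2219]
orientation: [0.001, 0.693, 0.72, 0.0]
wrist_force: [0.2, -0.7, 1.7]
finger_gap: 0.0104
grip_force: 40.9
```

The forks touched at TCP z of about 0.2225, which puts the pivot near x = 0.605. I want it near 0.625, so I'll lift slightly, shift 20 mm and touch again, then ease the grip to 25 N and compute the laying arc.

```bash
python3 -m jog '[[1,0,0.005,-0.006,0],[1,0,0.01,0,0],[1,0,0.005,0,0],[1,0,0,0.003,0],[1,0,0,0.003,0]]' 25; python3 -m jog '[[1,0,0,0.001,0],[1,0,0,0,0]]'
python3 - <<'E'
import numpy as np
f=lambda a:np.array([-.2092*np.cos(np.radians(a)),.2092*np.sin(np.radians(a))])
for a in np.arange(90.4,8,-4.1): d=f(a-4.1)-f(a);print(round(a-4.1-8.4,1),d.round(4)*[1,-1],(f(a-4.1)).round(4))
E
```

```text
clock: 11.95
tcp_pos: [0.6243, -0.2323, 0.2216]
orientation: [0.001, 0.693, 0.721, 0.0]
wrist_force: [-1.7, 1.1, 17.4]
finger_gap: 0.0103
grip_force: 42.5
clock: 12.12
tcp_pos: [0.6243, -0.2324, 0.2218]
orientation: [0.002, 0.693, 0.721, 0.001]
wrist_force: [0.5, 0.5, 6.2]
finger_gap: 0.0104
grip_force: 41.4
77.9 [-0.015   0.0004] [-0.0135  0.2088]
73.8 [-0.0149  0.0015] [-0.0284  0.2073]
69.7 [-0.0147  0.0026] [-0.0431  0.2047]
65.6 [-0.0145  0.0036] [-0.0577  0.2011]
61.5 [-0.0142  0.0046] [-0.0719  0.1965]
57.4 [-0.0139  0.0056] [-0.0858  0.1908]
53.3 [-0.0134  0.0066] [-0.0992  0.1842]
49.2 [-0.0129  0.0076] [-0.1121  0.1766]
45.1 [-0.0123  0.0085] [-0.1244  0.1682]
41.0 [-0.0117  0.0093] [-0.1361  0.1588]
36.9 [-0.011   0.0101] [-0.1472  0.1487]
32.8 [-0.0103  0.0109] [-0.1574  0.1378]
28.7 [-0.0094  0.0116] [-0.1669  0.1262]
24.6 [-0.0086  0.0123] [-0.1754  0.1139]
20.5 [-0.0077  0.0128] [-0.1831  0.1011]
16.4 [-0.0068  0.0134] [-0.1899  0.0877]
12.3 [-0.0058  0.0138] [-0.1957  0.0739]
8.2 [-0.0048  0.0142] [-0.2005  0.0598]
4.1 [-0.0038  0.0145] [-0.2042  0.0453]
0.0 [-0.0027  0.0147] [-0.207   0.0306]
-4.1 [-0.0017  0.0149] [-0.2086  0.0157]
```

```bash
python3 -m jog '[[1,0,-0.0075,0.0004,0],[1,0,-0.0075,0.0005,0],[1,0,-0.0075,0.0007,0],[1,0,-0.0075,0.001,0],[1,0,0,0,0]]' 25; python3 -m jog '[[1,0,-0.0074,0.0013,0],[1,0,-0.0074,0.0013,0],[1,0,-0.0073,0.0018,0],[1,0,-0.0073,0.0018,0],[1,0,0,0,0]]'
python3 - <<'E'
from h import *
c=env.read_camera("scene");crop(c,170,120,330,300,3,"pics/s6.png")
E
```

```text
clock: 12.53
tcp_pos: [0.5925, -0.2334, 0.2179]
orientation: [0.0, 0.694, 0.72, -0.0]
wrist_force: [0.0, -0.5, 6.5]
finger_gap: 0.0103
grip_force: 41.9
clock: 12.95
tcp_pos: [0.5625, -0.2342, 0.2103]
orientation: [-0.001, 0.694, 0.72, -0.0]
wrist_force: [-1.0, 0.3, 3.0]
finger_gap: 0.0105
grip_force: 41.9
```

View pics/s6.png

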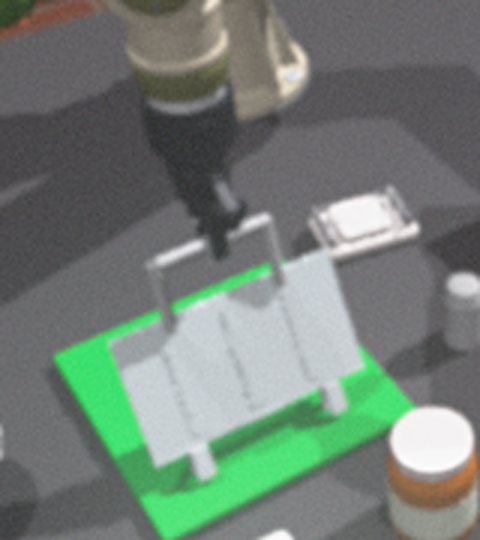

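The lid is tilting about its forks, which rest on the board at crop (205, 470) and (335, 405). I'll carry on along the arc.

```bash
python3 -m jog '[[1,0,-0.0071,0.0023,0],[1,0,-0.0071,0.0023,0],[1,0,-0.007,0.0028,0],[1,0,-0.0069,0.0028,0],[1,0,0,0,0]]'; python3 -m jog '[[1,0,-0.0067,0.0033,0],[1,0,-0.0067,0.0033,0],[1,0,-0.0065,0.0038,0],[1,0,-0.0064,0.0038,0],[1,0,0,0,0]]'; python3 -m jog '[[1,0,-0.0062,0.0042,0],[1,0,-0.0061,0.0043,0],[1,0,-0.0059,0.0046,0],[1,0,-0.0058,0.0047,0],[1,0,0,0,0]]'
```

```text
clock: 13.42
tcp_pos: [0.5342, -0.235, 0.1996]
orientation: [-0.001, 0.694, 0.72, -0.0]
wrist_force: [0.5, -0.7, 0.4]
finger_gap: 0.0104
grip_force: 41.4
clock: 13.83
tcp_pos: [0.508, -0.236, 0.1855]
orientation: [-0.001, 0.694, 0.72, -0.001]
wrist_force: [-0.4, 0.3, 0.8]
finger_gap: 0.0101
grip_force: 40.7
clock: 14.25
tcp_pos: [0.4841, -0.2369, 0.1674]
orientation: [-0.001, 0.694, 0.72, -0.0]
wrist_force: [-0.4, -0.7, 0.1]
finger_gap: 0.0103
grip_force: 40.3
```

```bash
python3 -m jog '[[1,0,-0.0055,0.005,0],[1,0,-0.0055,0.0051,0],[1,0,-0.0052,0.0054,0],[1,0,-0.0051,0.0055,0],[1,0,0,0,0]]'; python3 -m jog '[[1,0,-0.0047,0.0058,0],[1,0,-0.0047,0.0058,0],[1,0,-0.0043,0.0061,0],[1,0,-0.0043,0.0062,0],[1,0,0,0,0]]'; python3 -m jog '[[1,0,-0.0039,0.0064,0],[1,0,-0.0038,0.0064,0],[1,0,-0.0034,0.0067,0],[1,0,-0.0034,0.0067,0],[1,0,0,0,0]]'; python3 -m jog '[[1,0,-0.0029,0.0069,0],[1,0,-0.0029,0.0069,0],[1,0,-0.0024,0.0071,0],[1,0,-0.0024,0.0071,0],[1,0,0,0,0]]'
```

```text
clock: 14.67
tcp_pos: [0.463, -0.2376, 0.1462]
orientation: [-0.001, 0.694, 0.72, -0.0]
wrist_force: [-0.5, 0.5, -0.9]
finger_gap: 0.0104
grip_force: 40.0
clock: 15.08
tcp_pos: [0.4452, -0.2382, 0.1222]
orientation: [-0.001, 0.694, 0.72, -0.0]
wrist_force: [0.5, 0.3, -0.9]
finger_gap: 0.0102
grip_force: 39.8
clock: 15.5
tcp_pos: [0.4309, -0.2387, 0.0959]
orientation: [-0.001, 0.694, 0.72, -0.0]
wrist_force: [0.3, 0.2, -1.6]
finger_gap: 0.0105
grip_force: 39.0
clock: 15.92
tcp_pos: [0.4206, -0.2391, 0.068]
orientation: [-0.001, 0.694, 0.72, -0.0]
wrist_force: [0.3, -0.2, -0.4]
finger_gap: 0.0101
grip_force: 38.8
```

```bash
python3 -m jog '[[1,0,-0.0018,0.0072,0],[1,0,-0.0018,0.0072,0],[1,0,-0.001,0.004,0],[1,0,0,0,0],[1,0,0,0,0]]';python3 -m jog '[[1,0,-0.001,0.003,0],[1,0,0,0,0]]';python3 -m jog '[[1,0,0,0.002,0],[1,0,0,0,0]]';python3 -m jog '[[1,0,0,0.002,0],[1,0,0,0,0]]'
python3 - <<'E'
from h import *
c=env.read_camera("scene");crop(c,170,120,330,300,3,"pics/s7.png")
E
```

```text
clock: 16.33
tcp_pos: [0.4166, -0.2396, 0.0508]
orientation: [-0.001, 0.693, 0.72, -0.0]
wrist_force: [0.3, 0.3, -0.7]
finger_gap: 0.0104
grip_force: 38.8
clock: 16.5
tcp_pos: [0.4162, -0.24, 0.048]
orientation: [0.0, 0.693, 0.721, 0.0]
wrist_force: [0.2, 1.0, -0.7]
finger_gap: 0.0102
grip_force: 38.9
clock: 16.67
tcp_pos: [0.4159, -0.24, 0.0461]
orientation: [-0.0, 0.693, 0.72, -0.0]
wrist_force: [0.3, -0.6, 1.0]
finger_gap: 0.0105
grip_force: 38.9
clock: 16.83
tcp_pos: [0.4155, -0.2401, 0.0442]
orientation: [-0.0, 0.694, 0.72, -0.001]
wrist_force: [-3.6, -0.6, 6.0]
finger_gap: 0.0104
grip_force: 39.7
```

View pics/s7.png

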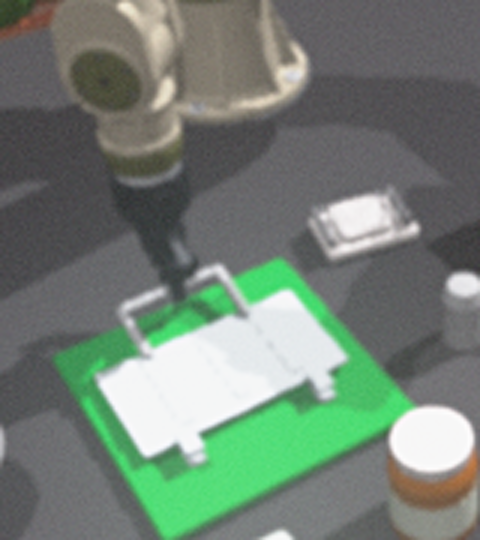

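The lid lies flat and centred on the board, with the plate centre near crop (222, 372) and 6 N of contact. I'll open and back off upwards.

```bash
python3 -m jog '[[1,0,0,0,0],[0.2,0,0,0,0],[0.1,0,0,0,0],[0,0,0,0,0],[0,0,0,0,0]]'; python3 -m jog '[[0,0,0,-0.01,0],[0,0,0,-0.015,0],[0,0,0,-0.03,0],[0,0,0,-0.03,0],[0,0,0,-0.03,0]]'; python3 -m jog '[[0,0,-0.015,-0.02,0],[0,0,0,0,0],[0,0,0,0,0],[0,0,0,0,0],[0,0,0,0,0]]'
python3 - <<'E'
from h import *
c=env.read_camera("top");img=c["img"]
m=cv2.inRange(img[195:260,340:425],(170,170,170),(255,255,255));k=max(cv2.findContours(cv2.morphologyEx(m,cv2.MORPH_OPEN,np.ones((9,9))),0,2)[0],key=cv2.contourArea)
r=cv2.minAreaRect(k);print(r,ray(c,r[0][0]+340,r[0][1]+195,.028),"board .542 -.237")
crop(c,290,160,440,270,5,"pics/t8.png")
E
```

```text
clock: 17.3
tcp_pos: [0.4162, -0.2399, 0.0441]
orientation: [-0.0, 0.693, 0.721, 0.0]
wrist_force: [0.4, 0.6, 0.5]
finger_gap: 0.0428
grip_force: 0.0
clock: 17.72
tcp_pos: [0.4158, -0.2396, 0.1609]
orientation: [-0.0, 0.693, 0.721, 0.0]
wrist_force: [0.6, -0.8, -0.2]
finger_gap: 0.0427
grip_force: 0.0
clock: 18.13
tcp_pos: [0.4007, -0.24, 0.1781]
orientation: [-0.001, 0.693, 0.721, 0.0]
wrist_force: [0.1, 0.2, -0.4]
finger_gap: 0.0424
grip_force: 0.0
((41.0, 22.5), (35.0, 62.0), 90.0) [ 0.53074048 -0.23721368  0.028     ] board .542 -.237
```

View pics/t8.png

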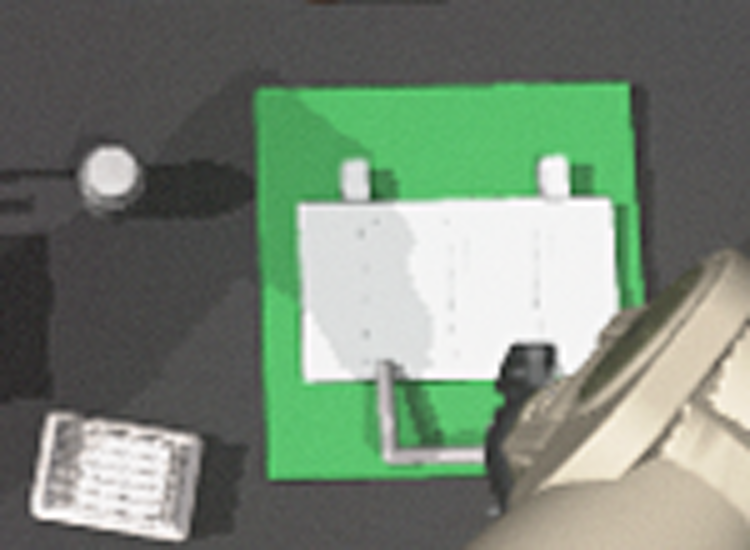

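The lid lies flat and released on the board, with the plate at crop (300-618, 200-382). Its centre is about 10 mm from the board's centre, the gripper is well clear, and the shaker and slicer stand where they were.

```bash
python3 -c "
from workcell import env
print(env.hand_in())"
```

```text
the job is handed in; nothing more can be done
None
```

The lid was swung upright, lifted off its pins and laid flat, top side up, about 10 mm from the board's centre; it is released and the job is handed in at about 18 s, with no verdict returned.

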